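# Find the slim padlock by its thickness and slide it into the returns tray

### The arm

A 6-joint arm with a two-finger parallel gripper is mounted at the origin on the work surface. World frame = base frame: x ahead of the robot, y to its left, z up, the work surface at z = 0. Lengths are in m, angles in rad, forces in N, time in s.
With the tool pointing down it reaches from about 0.3 to 0.75 m from the base axis. Payload 8.5 kg.
Tool frame: the origin (TCP) lies at the very end of the fingers, on their centre line; the grasp point (between the pads) lies 19 mm behind it; z points along the fingers, y is the line along which they close (so a half turn about z gives the same grasp; the last joint's range is limited). The gripper opens to 85 mm and grips with 20 to 120 N. Pads are 22 mm wide; open, the fingers measure 114 mm over their backs; the gripper's body (76 mm by 85 mm) begins 54 mm behind the grasp point. The pads swing forward as they close: fully open they stand 13 mm farther back than shut.
Start: joints at [1.025, 0.381, 1.297, -0, 1.464, -0.215], TCP at [0.179, 0.52, 0.231] pointing down, gripper open.
Joint ranges: [-3.11, 3.11], [-0.89, 2.33], [0.22, 2.48], [-1.42, 4.56], [0.17, 2.85], [-2.88, 2.88]. Speed limits (rad/s): [2.39, 2.39, 3.14, 3.14, 3.14, 3.14].

### API

Orientations are given as a 3x3 rotation matrix whose columns are the frame's x, y, z axes.
In Python, from plant import bot gives the robot as it stands. The module is installed in compiled form; this text tells all that it offers.
- The arm moves only by the tool apply_moves, never from a script. Its argument "motion" is a list of rows, each an object with "offset": the shift along the tool's x, y, z in m, a list of three; "turn": the turn about the tool's z in rad. In form: [{"offset": [x, y, z], "turn": turn}, ...]. A call has 1 to 12 rows; each row is the pose to reach, as a shift and turn from the pose commanded when the call began, along the tool's axes at that moment; what a row does not reach only later rows make up. A row lasts 1/10 s, in which the tool goes at most 50 mm and 8.59 degrees, less where a joint would pass 70% of its speed; a pose out of reach is approached as far as the arm can. A call with a gripper value outside its range is refused whole. "grip" is the opening, from 0 (shut) to 1 (fully open), set as the call begins (left out, the last holds). The fingers move at their own pace and stop on an object; the grip force is fixed at half the most. Time passes only in rows, so rows that repeat a pose let the fingers close. It gives the time, the measured TCP pose, the force, the opening and the grip force at its end, in the units of the state.
- bot.get_obs(): the state, without advancing time (a new reading comes with each control period).
- bot.capture(name): name is "scene" or "side" or "wrist"; returns the picture (480x640x3 uint8, red, green, blue); there is no depth.
- bot.camera_info(name): a dict with "intrinsics" (3x3 intrinsics, pixels), "world_from_camera" (4x4, takes a point from camera to world coordinates); the wrist camera has in their place "tool_from_camera" (4x4, takes a point from camera to tool coordinates, whose origin is the TCP and whose axes are the flange's). Camera axes: x right, y up, looking along -z (the intrinsics and any distortion apply to the point x, -y, -z); pixel columns grow to the right and rows downward; lengths in m; the calibration is good to about 2 mm. The wrist camera is an equidistant fisheye: a pixel r from the principal point sees the ray r / f radians off the axis. A picture is of the moment at which its call begins: read the wrist's pose just before it. camera_info takes no time and is no camera call.
- bot.close_job(): hands the job in; it is judged then, once.
Trained networks look in the newest picture that a camera, given by its name, has taken for a name from the list of things; names that differ only in an ending like _2 or _b are one class to them, and where a whole thing is asked for, a point or a joint stands for the part that bears it (a point fixed in the world has none). Each returns a list of dicts, best first, with "p" (0 to 1); they miss things now and then, are a little off and sometimes report something else, mostly with a low value. They report only what shows in the picture. A call takes as long as a camera call. They do not tell look-alikes from the thing itself.
- bot.masks_of(target, camera): "region" (480x640 bool, what is visible of it) and "rect" ([left, top, right, bottom] in pixels, round what is visible of it).
- bot.tip_of(target, camera): "point" ([column, row] in pixels: a listed point, or the origin of a listed thing).
The state is a dict: "clock": time; "q": joint angles; "joint_velocities": joint speeds; "joint_torque": joint torques, N m; "position": TCP position; "orientation": TCP orientation; "wrist_force": force on the tool from outside, world axes, zero at the start; "torque": the same for the moment, N m; "gripper_width": finger opening in m; "grasp_force": force on a finger pad.
Only numpy, scipy, OpenCV 4.12 (cv2) and the standard library are available. Lean on these libraries where they do the work, as an engineer would, in place of code of your own. Each camera call takes 0.05 s, during which the arm holds its last target. There are 200 camera calls.

### The job

One of the three look-alike padlocks in the row is a slim 20 mm one that got mixed in with the 28 mm model: pinch them between the fingers where they stand to find out which. Then slide the slim padlock along the counter, upright and without picking it up, into the open-fronted returns tray behind the row until its flat side is flush against the tray's back wall, and let go; leave the other two padlocks standing where they are.

Things in the scene. Friction and masses are not known exactly. Their poses are not given: they have to be found in the camera images.
- lock_a_mid (a point): laminated steel padlock, upright, shackle up, one of three alike: body 50 mm wide (y), on an 8 mm tall rubber foot 60 mm wide and as thick as the body; body top 42 mm, shackle top 64 mm above the counter. Two are 28 mm thick (x) all the way up to the shackle, one 20 mm; names do not tell which. 0.3 kg. Point: its centre, 25 mm up; x roughly away from the robot, z up
- lock_b_mid (a point): another padlock of the row, with the same front as lock_a; 20 or 28 mm thick along x. Point: its centre, 25 mm above its underside; axes as lock_a
- lock_c_mid (a point): another padlock of the row, with the same front as lock_a; 20 or 28 mm thick along x. Point: its centre, 25 mm above its underside; axes as lock_a
- tray: fixed long returns tray behind the row: grey floor level with the counter, open front without lip, white walls 6 mm thick, 25 mm tall at back and ends. Inside 80 mm deep (x), 600 mm long (y). Origin: centre of the floor; x points to the back wall, so the front edge is at x = -40 mm, the back wall's face at +40 mm. A small carton stands in its +y end, 255 mm or more from the centre
Not all that is in view belongs to the job. Leave any red look-alike of the part that bears lock_a_mid alone.

How it is judged:
On the way:
1. a padlock is pinched between the fingers (over 8 N) within 30 mm of where it stood (((contact force between the fingers and lock_a above 8 N and distance of lock_a_mid from where it was at the start of the episode below 0.03 m) or (contact force between the fingers and lock_b above 8 N and distance of lock_b_mid from where it was at the start of the episode below 0.03 m) or (contact force between the fingers and lock_c above 8 N and distance of lock_c_mid from where it was at the start of the episode below 0.03 m))), for 0.2 s.
At the end, for the whole second after the job is handed in: One padlock stands in the tray with its centre less than 12.7 mm from the back wall's face: the slim one (10 mm when flush, so up to 2.7 mm of gap or skew) can, a 28 mm one (14 mm) cannot. The other two are within 30 mm of where they began. All three are upright within 0.15 rad (((x of lock_a_mid in the frame of tray between 0.0273 and 0.036 m and y of lock_a_mid in the frame of tray between -0.28 and 0.28 m and height (world z) of lock_a_mid below 0.032 m and distance of each of lock_b_mid, lock_c_mid from where it was at the start of the episode below 0.03 m) or (x of lock_b_mid in the frame of tray between 0.0273 and 0.036 m and y of lock_b_mid in the frame of tray between -0.28 and 0.28 m and height (world z) of lock_b_mid below 0.032 m and distance of each of lock_a_mid, lock_c_mid from where it was at the start of the episode below 0.03 m) or (x of lock_c_mid in the frame of tray between 0.0273 and 0.036 m and y of lock_c_mid in the frame of tray between -0.28 and 0.28 m and height (world z) of lock_c_mid below 0.032 m and distance of each of lock_a_mid, lock_b_mid from where it was at the start of the episode below 0.03 m)) and angle between each of lock_a_mid, lock_b_mid, lock_c_mid's own z axis and vertical below 0.15 rad); the robot touches nothing.
It fails at once if a padlock is lifted more than 15 mm off the counter (height (world z) of any of lock_a_mid, lock_b_mid, lock_c_mid above 0.04 m).
It fails at once if a padlock is tipped by more than 0.6 rad (angle between any of lock_a_mid, lock_b_mid, lock_c_mid's own z axis and vertical above 0.6 rad).
It fails at once if more than one padlock has been moved over 40 mm from its place (distance of each of lock_b_mid, lock_c_mid from where it was at the start of the episode above 0.04 m or distance of each of lock_a_mid, lock_c_mid from where it was at the start of the episode above 0.04 m or distance of each of lock_a_mid, lock_b_mid from where it was at the start of the episode above 0.04 m).
It also fails if it takes over 67 s, if anything falls off the work surface, if the arm or the gripper's body presses on something with over 40 N, if the wrist force passes 120 N, or if a joint passes its speed limit or range.

## Working session

There is one attempt and no reset: what is moved stays moved. The work goes in short steps, Python scripts to look and compute and a tool call to move; the robot and the scene stay as the last step left them, time stands still between calls to the robot, and variables do not carry over. Pictures are saved under pics/ and viewed, at most 10 in all, crops included, and the job is handed in when it is done.

Besides the shell and the picture viewer there is one more tool, called after ">>>" as name(argument=value, ...) on one line, values as JSON. apply_moves: Moves the arm, as the interface text tells. Its arguments: {"type":"object","properties":{"motion":{"type":"array","items":{"type":"object","properties":{"offset":{"type":"array","items":{"type":"number"}},"turn":{"type":"number"}}}},"grip":{"type":"number"}},"required":["motion"]}

```bash
mkdir -p pics; cat > h.py <<'E'
import numpy as np, cv2
from plant import bot
def ray(cam,px):
    ci=bot.camera_info(cam);K=np.array(ci["intrinsics"])
    x=(px[0]-K[0,2])/K[0,0];y=(px[1]-K[1,2])/K[1,1]
    if cam=="wrist":
        r=np.hypot(x,y);s=np.sin(r)/r if r>1e-9 else 1
        d=np.array([x*s,-y*s,-np.cos(r)])
        o=bot.get_obs();T=np.eye(4);T[:3,:3]=o["orientation"];T[:3,3]=o["position"]
        M=T@np.array(ci["tool_from_camera"])
    else:
        d=np.array([x,-y,-1.]);M=np.array(ci["world_from_camera"])
    d=M[:3,:3]@d
    return M[:3,3],d/np.linalg.norm(d)
def onz(cam,px,z):
    o,d=ray(cam,px);return o+d*(z-o[2])/d[2]
def tri(a,b):
    (o1,d1),(o2,d2)=a,b
    s=np.linalg.lstsq(np.stack([d1,-d2],1),o2-o1,rcond=None)[0]
    p,q=o1+s[0]*d1,o2+s[1]*d2
    return (p+q)/2,np.linalg.norm(p-q)
def save(cam,n): 
    im=bot.capture(cam);cv2.imwrite(f"pics/{n}.png",im[:,:,::-1]);return im
E
python3 - <<'E'
from h import *
np.set_printoptions(precision=4,suppress=True)
o=bot.get_obs();print(o["clock"],o["position"],o["orientation"])
for c in ["scene","side"]:
    save(c,c+"0")
    print(c,ray(c,(320,240)))
    for t in ["lock_a_mid","tray"]:
        for r in bot.tip_of(t,c): print(c,t,round(r["p"],2),np.array(r["point"]),onz(c,r["point"],.025 if t!="tray" else 0))
E
```

```text
0.0 [0.1785 0.5199 0.2307] [[-0.9458  0.3248 -0.0008]
 [ 0.3248  0.9458 -0.0012]
 [ 0.0003 -0.0014 -1.    ]]
scene (array([0.8975, 0.2451, 0.5384]), array([-0.5397, -0.4008, -0.7403]))
scene lock_a_mid 0.69 [438.5 278.5] [0.4766 0.1488 0.025 ]
scene lock_a_mid 0.59 [436.5 229.8] [0.3901 0.1006 0.025 ]
scene tray 0.7 [313.8 301.6] [0.6065 0.02   0.    ]
side (array([ 0.321 , -0.5028,  0.3872]), array([ 0.3258,  0.771 , -0.5472]))
side lock_a_mid 0.74 [246.2 195.4] [0.4785 0.1595 0.025 ]
side lock_a_mid 0.61 [195.8 223.8] [0.3927 0.1034 0.025 ]
side tray 0.58 [356.5 246.3] [0.5928 0.0109 0.    ]
```

View pics/scene0.png

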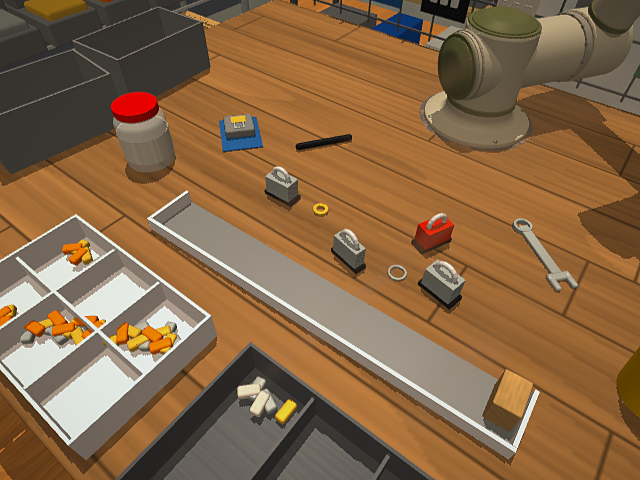

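View pics/side0.png

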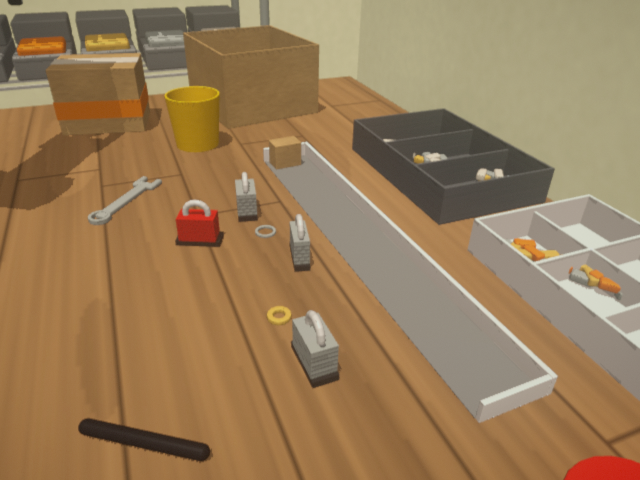

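The scene shows grey padlocks at scene px (282,187), (349,250), (442,285), and a red decoy at (434,232). The tray lies behind them with the carton at its +y end. In the side view the same locks are at (315,345), (300,245), (246,198), and the middle one looks thinnest.

```bash
python3 - <<'E'
from h import *
np.set_printoptions(precision=4,suppress=True)
S={"L-":((282,172),(316,316)),"Lm":((349,235),(300,220)),"L+":((444,267),(245,179)),
"traytop-":((150,219),(550,377)),"traytop+":((513,457),(305,144))}
for k,(a,b) in S.items(): print(k,tri(ray("scene",a),ray("side",b)))
for k,p in {"back-":(150,219),"back+":(513,457),"end-front top":(189,194),"end+front top":(538,392)}.items(): print(k,onz("scene",p,.025))
for c in ["scene","side"]:
    for r in bot.masks_of("lock_a_mid",c): print(c,r["p"],r["rect"])
# tool-frame shift to view pose above locks
E
```

```text
L- (array([ 0.4633, -0.1607,  0.0573]), np.float64(0.00040807205787941637))
Lm (array([0.5115, 0.0126, 0.0574]), np.float64(0.0016982115928987403))
L+ (array([0.4773, 0.1516, 0.0556]), np.float64(0.002330599805499076))
traytop- (array([ 0.6543, -0.2799,  0.0211]), np.float64(0.0008692044777765687))
traytop+ (array([0.64  , 0.3297, 0.0175]), np.float64(0.006173720608028723))
back- [ 0.6564 -0.2763  0.025 ]
back+ [0.6467 0.3268 0.025 ]
end-front top [ 0.5773 -0.2732  0.025 ]
end+front top [0.5571 0.3234 0.025 ]
scene 0.98 [411.6, 215.0, 453.6, 253.7]
scene 0.94 [414.8, 255.6, 466.8, 306.6]
side 0.93 [175.7, 196.6, 225.5, 244.7]
side 0.79 [234.9, 169.2, 260.3, 222.8]
```

>>> apply_moves(motion=[{"offset": [-0.48,-0.37,0.03],"turn": 1.24},{"offset": [-0.48,-0.37,0.03],"turn": 1.24},{"offset": [-0.48,-0.37,0.03],"turn": 1.24},{"offset": [-0.48,-0.37,0.03],"turn": 1.24},{"offset": [-0.48,-0.37,0.03],"turn": 1.24},{"offset": [-0.48,-0.37,0.03],"turn": 1.24},{"offset": [-0.48,-0.37,0.03],"turn": 1.24},{"offset": [-0.48,-0.37,0.03],"turn": 1.24},{"offset": [-0.48,-0.37,0.03],"turn": 1.24},{"offset": [-0.48,-0.37,0.03],"turn": 1.24},{"offset": [-0.48,-0.37,0.03],"turn": 1.24},{"offset": [-0.48,-0.37,0.03],"turn": 1.24}])

```text
clock: 1.6
position: [0.5095, 0.018, 0.2017]
orientation: [[0.0, 1.0, 0.0], [1.0, -0.0, 0.0], [0.0, 0.0, -1.0]]
wrist_force: [0.1, 1.0, -0.8]
gripper_width: 0.0856
grasp_force: 0.0
```

>>> apply_moves(motion=[{"offset": [0,0,0],"turn": 0},{"offset": [0,0,0],"turn": 0},{"offset": [0,0,0],"turn": 0}])

```text
clock: 1.9
position: [0.5082, 0.0207, 0.2017]
orientation: [[-0.001, 1.0, -0.0], [1.0, 0.001, 0.0], [0.0, -0.0, -1.0]]
wrist_force: [0.6, 0.3, -0.3]
gripper_width: 0.0854
grasp_force: 0.0
```

```bash
python3 - <<'E'
from h import *
np.set_printoptions(precision=4,suppress=True)
o=bot.get_obs();print(o["clock"],o["position"],o["orientation"],o["q"])
save("wrist","w1")
print(bot.camera_info("wrist"))
for r in bot.tip_of("lock_a_mid","wrist"): print(r["p"],r["point"],onz("wrist",r["point"],.025))
E
```

```text
1.9 [0.5082 0.0207 0.2017] [[-0.0007  1.     -0.0003]
 [ 1.      0.0007  0.0003]
 [ 0.0003 -0.0003 -1.    ]] [-0.1925  0.3335  1.4615  0.0002  1.347  -0.1932]
{'intrinsics': array([[371.6483,   0.    , 322.3817],
       [  0.    , 371.6483, 240.6713],
       [  0.    ,   0.    ,   1.    ]]), 'tool_from_camera': array([[ 0.0004,  0.9592,  0.2826,  0.0712],
       [ 1.    , -0.0004, -0.0001,  0.0004],
       [-0.    ,  0.2826, -0.9592, -0.1429],
       [ 0.    ,  0.    ,  0.    ,  1.    ]])}
0.89 [194.7, 131.7] [0.3959 0.098  0.025 ]
0.56 [282.5, 64.5] [0.4746 0.1535 0.025 ]
```

View pics/w1.png

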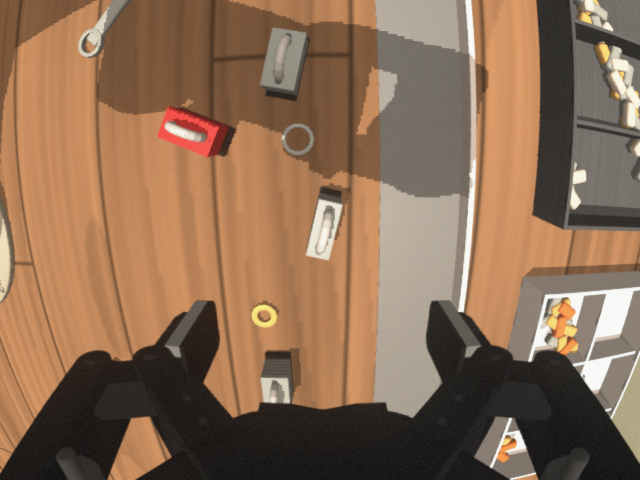

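The wrist view shows the middle padlock at about (324,226), clearly slimmer and yawed about 12°. The neighbours are at (285,60) and (276,390), and the back wall's white top runs near columns 462–475.

```bash
python3 - <<'E'
from h import *
np.set_printoptions(precision=4,suppress=True)
P=lambda p,z:onz("wrist",p,z)
c=[(307,256),(330,261),(343,204),(320,199)]
Q=[P(p,.042)[:2] for p in c];print(np.array(Q),np.mean(Q,0))
for i in range(4): d=Q[(i+1)%4]-Q[i];print(np.linalg.norm(d),np.degrees(np.arctan2(d[1],d[0])))
print("shackle",P((324,230),.062), tri(ray("wrist",(325,232)),ray("scene",(350,234))))
print("wall floor face",[P(p,0) for p in [(461,60),(469,0),(460,270),(468,150)]])
print("wall top",[P(p,.025) for p in [(463,290),(472,150),(466,0)]])
print("floor front",[P(p,0) for p in [(378,60),(379,200),(377,350)]])
im=cv2.imread("pics/w1.png");cv2.imwrite("pics/w1c.png",np.hstack([cv2.resize(im[170:290,290:390],None,fx=4,fy=5),cv2.resize(im[170:290,430:530],None,fx=4,fy=5)]))
E
```

```text
[[ 0.4955 -0.0107]
 [ 0.5153 -0.0152]
 [ 0.5257  0.0348]
 [ 0.5066  0.0389]] [0.5108 0.0119]
0.02034515397173129 -12.847954556687494
0.05109783772408105 78.24628770957524
0.019510531787857152 167.73876290432503
0.050888925062797505 -102.6901385582428
shackle [0.5099 0.0177 0.062 ] (array([0.511 , 0.0142, 0.059 ]), np.float64(0.0021766768414964374))
wall floor face [array([0.6405, 0.1705, 0.    ]), array([0.6513, 0.2358, 0.    ]), array([ 0.6521, -0.0409,  0.    ]), array([0.6494, 0.0824, 0.    ])]
wall top [array([ 0.6479, -0.0526,  0.025 ]), array([0.6432, 0.0834, 0.025 ]), array([0.6379, 0.2249, 0.025 ])]
floor front [array([0.5593, 0.1634, 0.    ]), array([0.5623, 0.031 , 0.    ]), array([ 0.5692, -0.1349,  0.    ])]
```

View pics/w1c.png

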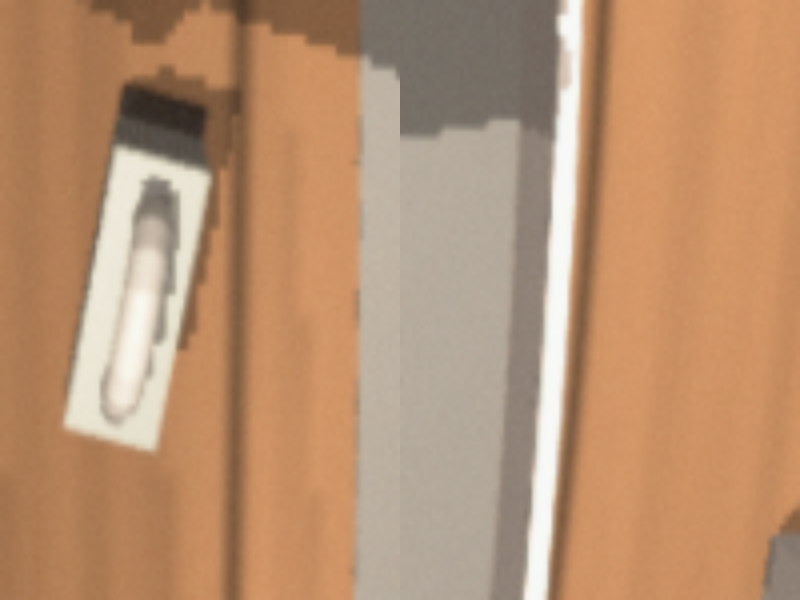

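>>> apply_moves(motion=[{"offset": [-0.009,0.003,0.05],"turn": 0.21},{"offset": [-0.009,0.003,0.09],"turn": 0.21},{"offset": [-0.009,0.003,0.09],"turn": 0.21},{"offset": [-0.009,0.003,0.13],"turn": 0.21},{"offset": [-0.009,0.003,0.16],"turn": 0.21},{"offset": [-0.009,0.003,0.188],"turn": 0.21},{"offset": [-0.009,0.003,0.188],"turn": 0.21},{"offset": [-0.009,0.003,0.188],"turn": 0.21}])

```text
clock: 2.8
position: [0.5127, 0.0112, 0.0155]
orientation: [[0.207, 0.978, 0.002], [0.978, -0.207, -0.0], [-0.0, 0.002, -1.0]]
wrist_force: [-0.3, 0.2, -0.0]
gripper_width: 0.0852
grasp_force: 0.0
```

>>> apply_moves(motion=[{"offset": [0,0,0],"turn": 0},{"offset": [0,0,0],"turn": 0},{"offset": [0,0,0],"turn": 0},{"offset": [0,0,0],"turn": 0},{"offset": [0,0,0],"turn": 0},{"offset": [0,0,0],"turn": 0},{"offset": [0,0,0],"turn": 0},{"offset": [0,0,0],"turn": 0},{"offset": [0,0,0],"turn": 0},{"offset": [0,0,0],"turn": 0}], grip=0)

```text
clock: 3.8
position: [0.5118, 0.011, 0.0141]
orientation: [[0.208, 0.978, 0.0], [0.978, -0.208, -0.0], [-0.0, 0.0, -1.0]]
wrist_force: [-1.7, -0.1, 6.4]
gripper_width: 0.0193
grasp_force: 59.8
```

>>> apply_moves(motion=[{"offset": [0,0,0],"turn": -0.06},{"offset": [0,0,0],"turn": -0.12},{"offset": [0,0,0],"turn": -0.18},{"offset": [0,0,0],"turn": -0.243},{"offset": [0,0,0],"turn": -0.243},{"offset": [0,0,0],"turn": -0.243}])

```text
clock: 4.4
position: [0.5122, 0.0109, 0.0142]
orientation: [[-0.031, 1.0, 0.001], [1.0, 0.031, -0.0], [-0.0, 0.001, -1.0]]
wrist_force: [0.5, -0.9, 7.0]
gripper_width: 0.0191
grasp_force: 59.6
```

>>> apply_moves(motion=[{"offset": [0,0,0],"turn": 0},{"offset": [0,0,0],"turn": 0},{"offset": [0,0,0],"turn": 0},{"offset": [0,0,0],"turn": 0},{"offset": [0,0,0],"turn": 0},{"offset": [0,0,-0.04],"turn": 0},{"offset": [0,0,-0.08],"turn": 0},{"offset": [0,0,-0.11],"turn": 0},{"offset": [0,0,-0.11],"turn": 0}], grip=1)

```text
clock: 5.3
position: [0.5134, 0.0107, 0.1274]
orientation: [[-0.033, 0.999, 0.007], [0.999, 0.033, -0.002], [-0.002, 0.007, -1.0]]
wrist_force: [0.6, 0.8, 0.2]
gripper_width: 0.0851
grasp_force: 0.0
```

>>> apply_moves(motion=[{"offset": [0,-0.004,0],"turn": -1.571},{"offset": [0,-0.004,0],"turn": -1.571},{"offset": [0,-0.004,0],"turn": -1.571},{"offset": [0,-0.004,0],"turn": -1.571},{"offset": [0,-0.004,0],"turn": -1.571},{"offset": [0,-0.004,0],"turn": -1.571},{"offset": [0,-0.004,0],"turn": -1.571},{"offset": [0,-0.004,0],"turn": -1.571},{"offset": [0,-0.004,0],"turn": -1.571},{"offset": [0,-0.004,0],"turn": -1.571},{"offset": [0,-0.004,0],"turn": -1.571},{"offset": [0,-0.004,0],"turn": -1.571}])

```text
clock: 6.5
position: [0.5073, 0.0109, 0.1229]
orientation: [[-0.999, -0.034, -0.001], [-0.034, 0.999, 0.0], [0.001, 0.0, -1.0]]
wrist_force: [-0.4, 0.0, 0.1]
gripper_width: 0.0856
grasp_force: 0.0
```

```bash
python3 - <<'E'
from h import *
np.set_printoptions(precision=4,suppress=True)
o=bot.get_obs();print(o["clock"],o["position"],o["orientation"],o["q"])
save("wrist","w2")
E
```

```text
6.5 [0.5073 0.0109 0.1229] [[-0.9994 -0.0336 -0.0014]
 [-0.0336  0.9994  0.0003]
 [ 0.0014  0.0003 -1.    ]] [-0.2121  0.419   1.5837 -0.      1.1403 -1.8165]
```

View pics/w2.png

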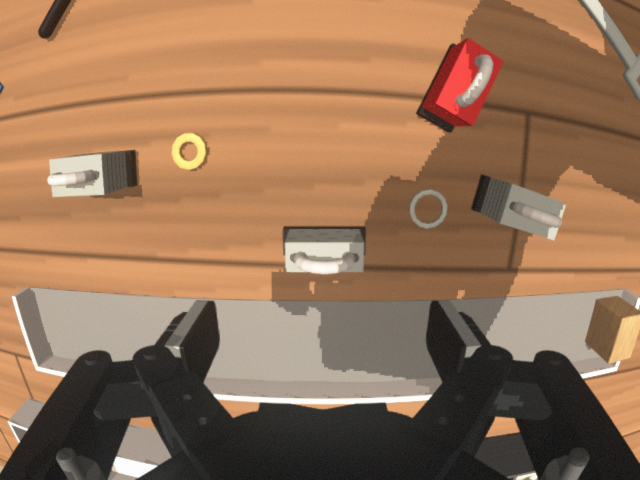

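The padlock now stands square to the tray at about (324,250), centred between the fingers. I'll grip it by its sides.

>>> apply_moves(motion=[{"offset": [0,0,0.04],"turn": 0},{"offset": [0,0,0.07],"turn": 0},{"offset": [0,0,0.095],"turn": 0},{"offset": [0,0,0.108],"turn": 0},{"offset": [0,0,0.108],"turn": 0},{"offset": [0,0,0.108],"turn": 0}])

```text
clock: 7.15
position: [0.5078, 0.0108, 0.0158]
orientation: [[-0.999, -0.032, -0.0], [-0.032, 0.999, 0.0], [0.0, 0.0, -1.0]]
wrist_force: [0.6, -0.2, 1.4]
gripper_width: 0.0855
grasp_force: 0.0
```

>>> apply_moves(motion=[{"offset": [0,0,0],"turn": 0},{"offset": [0,0,0],"turn": 0},{"offset": [0,0,0],"turn": 0},{"offset": [0,0,0],"turn": 0},{"offset": [0,0,0],"turn": 0},{"offset": [0,0,0],"turn": 0},{"offset": [0,0,0],"turn": 0},{"offset": [0,0,0],"turn": 0}], grip=0)

```text
clock: 7.95
position: [0.5081, 0.0108, 0.0166]
orientation: [[-0.999, -0.033, 0.002], [-0.033, 0.999, -0.0], [-0.002, -0.0, -1.0]]
wrist_force: [-1.2, -0.4, 5.7]
gripper_width: 0.0489
grasp_force: 62.7
```

>>> apply_moves(motion=[{"offset": [-0.01,0,0],"turn": 0},{"offset": [-0.025,0,0],"turn": 0},{"offset": [-0.04,0,0],"turn": 0},{"offset": [-0.055,0,0],"turn": 0},{"offset": [-0.07,0,0],"turn": 0},{"offset": [-0.085,0,0],"turn": 0},{"offset": [-0.1,0,0],"turn": 0},{"offset": [-0.105,0,0],"turn": 0},{"offset": [-0.11,0,0],"turn": 0},{"offset": [-0.11,0,0],"turn": 0},{"offset": [-0.11,0,0],"turn": 0}])

```text
clock: 9.05
position: [0.6178, 0.0145, 0.0167]
orientation: [[-0.999, -0.033, 0.001], [-0.033, 0.999, -0.0], [-0.001, -0.0, -1.0]]
wrist_force: [-1.1, -0.3, 5.9]
gripper_width: 0.0489
grasp_force: 63.3
```

>>> apply_moves(motion=[{"offset": [-0.003,0,0],"turn": 0},{"offset": [-0.006,0,0],"turn": 0},{"offset": [-0.008,0,0],"turn": 0},{"offset": [-0.008,0,0],"turn": 0},{"offset": [-0.008,0,0],"turn": 0}])

```text
clock: 9.55
position: [0.6252, 0.0148, 0.0167]
orientation: [[-0.999, -0.033, -0.0], [-0.033, 0.999, -0.0], [0.0, -0.0, -1.0]]
wrist_force: [-4.8, 0.3, 6.9]
gripper_width: 0.0487
grasp_force: 63.5
```

>>> apply_moves(motion=[{"offset": [-0.001,0,0],"turn": 0},{"offset": [-0.002,0,0],"turn": 0},{"offset": [-0.002,0,0],"turn": 0},{"offset": [-0.002,0,0],"turn": 0}])

```text
clock: 9.95
position: [0.6269, 0.0148, 0.0167]
orientation: [[-0.999, -0.033, -0.001], [-0.033, 0.999, -0.0], [0.001, -0.0, -1.0]]
wrist_force: [-5.6, 0.1, 8.0]
gripper_width: 0.0491
grasp_force: 63.6
```

```bash
python3 - <<'E'
from h import *
im=save("wrist","w3");s=bot.capture("side")
o=bot.get_obs();print(o["position"],o["wrist_force"],o["torque"])
cv2.imwrite("pics/m3.png",np.hstack([cv2.resize(im[180:420,180:460],(400,343)),cv2.resize(s[80:320,240:520],(400,343))])[:,:,::-1])
E
```

```text
[0.62695278 0.01486918 0.01669583] [-5.0120232  -0.19038685  8.39626934] [-0.00251104  0.8988677  -0.03313607]
```

View pics/m3.png

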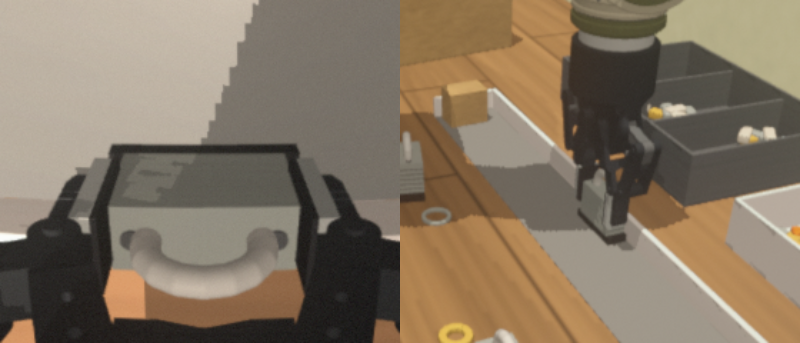

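The lock is next to the back wall and square to it. I'll press on in small steps until the force rises.

>>> apply_moves(motion=[{"offset": [-0.001,0,0],"turn": 0},{"offset": [-0.002,0,0],"turn": 0},{"offset": [-0.002,0,0],"turn": 0},{"offset": [-0.002,0,0],"turn": 0}])

```text
clock: 10.45
position: [0.6284, 0.0149, 0.0167]
orientation: [[-0.999, -0.033, -0.002], [-0.033, 0.999, -0.0], [0.002, -0.0, -1.0]]
wrist_force: [-8.2, 0.1, 10.7]
gripper_width: 0.0487
grasp_force: 63.8
```

>>> apply_moves(motion=[{"offset": [-0.001,0,0],"turn": 0},{"offset": [-0.002,0,0],"turn": 0},{"offset": [-0.002,0,0],"turn": 0},{"offset": [-0.002,0,0],"turn": 0}])

```text
clock: 10.85
position: [0.6285, 0.015, 0.0167]
orientation: [[-0.999, -0.033, -0.007], [-0.033, 0.999, -0.0], [0.007, 0.0, -1.0]]
wrist_force: [-17.3, -1.7, 15.9]
gripper_width: 0.0489
grasp_force: 64.5
```

>>> apply_moves(motion=[{"offset": [0,0,0],"turn": 0},{"offset": [0,0,0],"turn": 0},{"offset": [0,0,0],"turn": 0},{"offset": [0,0,0],"turn": 0},{"offset": [0,0,0],"turn": 0},{"offset": [0,0,-0.03],"turn": 0},{"offset": [0,0,-0.07],"turn": 0},{"offset": [0,0,-0.11],"turn": 0},{"offset": [0.03,0,-0.13],"turn": 0},{"offset": [0.06,0,-0.13],"turn": 0},{"offset": [0.06,0,-0.13],"turn": 0}], grip=1)

```text
clock: 11.95
position: [0.5691, 0.0133, 0.1465]
orientation: [[-0.999, -0.033, -0.001], [-0.033, 0.999, 0.0], [0.001, 0.0, -1.0]]
wrist_force: [0.6, 0.2, -0.5]
gripper_width: 0.0853
grasp_force: 0.0
```

```bash
python3 - <<'E'
from h import *
o=bot.get_obs();print(o["position"],o["wrist_force"])
im=save("wrist","w4");s=bot.capture("side")
cv2.imwrite("pics/m4.png",np.hstack([cv2.resize(im[240:420,200:440],(400,300)),cv2.resize(s[140:320,260:500],(400,300))])[:,:,::-1])
E
```

```text
[0.5690813  0.01333903 0.1464577 ] [ 0.57176214  0.17918548 -0.53734463]
```

View pics/m4.png

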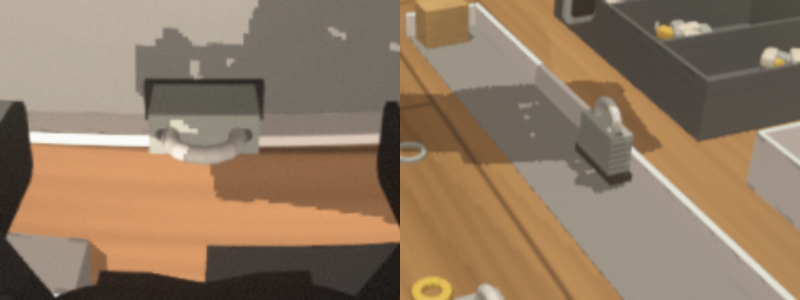

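The lock stands upright against the wall and looks close to flush. A gentle push on its front face with closed fingers will confirm it.

>>> apply_moves(motion=[{"offset": [0,0,0],"turn": 0},{"offset": [0,0,0.03],"turn": 0},{"offset": [0,0,0.06],"turn": 0},{"offset": [0,0,0.09],"turn": 0},{"offset": [0,0,0.11],"turn": 0},{"offset": [0,0,0.128],"turn": 0},{"offset": [0,0,0.128],"turn": 0},{"offset": [-0.015,0,0.128],"turn": 0},{"offset": [-0.03,0,0.128],"turn": 0},{"offset": [-0.037,0,0.128],"turn": 0},{"offset": [-0.037,0,0.128],"turn": 0}], grip=0)

```text
clock: 13.15
position: [0.6096, 0.0142, 0.018]
orientation: [[-0.999, -0.033, 0.001], [-0.033, 0.999, -0.0], [-0.001, -0.0, -1.0]]
wrist_force: [-0.0, -0.2, -0.5]
gripper_width: 0.0
grasp_force: 0.0
```

>>> apply_moves(motion=[{"offset": [-0.002,0,0],"turn": 0},{"offset": [-0.004,0,0],"turn": 0},{"offset": [-0.006,0,0],"turn": 0},{"offset": [-0.006,0,0],"turn": 0}])

```text
clock: 13.55
position: [0.6116, 0.0144, 0.0177]
orientation: [[-0.999, -0.034, -0.007], [-0.034, 0.999, 0.0], [0.007, 0.0, -1.0]]
wrist_force: [-12.6, -1.1, 7.8]
gripper_width: -0.0003
grasp_force: 6.5
```

>>> apply_moves(motion=[{"offset": [-0.001,0,0],"turn": 0},{"offset": [-0.002,0,0],"turn": 0},{"offset": [-0.002,0,0],"turn": 0}])

```text
clock: 13.85
position: [0.6116, 0.0145, 0.0177]
orientation: [[-0.999, -0.034, -0.012], [-0.034, 0.999, -0.0], [0.012, 0.0, -1.0]]
wrist_force: [-22.7, -2.0, 15.1]
gripper_width: -0.0001
grasp_force: 11.2
```

>>> apply_moves(motion=[{"offset": [0.015,0,0],"turn": 0},{"offset": [0.03,0,0],"turn": 0},{"offset": [0.04,0,-0.03],"turn": 0},{"offset": [0.05,0,-0.07],"turn": 0},{"offset": [0.06,0,-0.11],"turn": 0},{"offset": [0.06,0,-0.15],"turn": 0},{"offset": [0.06,0,-0.15],"turn": 0},{"offset": [0.06,0,-0.15],"turn": 0}])

```text
clock: 14.65
position: [0.5566, 0.0125, 0.1683]
orientation: [[-0.999, -0.033, 0.002], [-0.033, 0.999, -0.0], [-0.002, -0.0, -1.0]]
wrist_force: [-0.8, -0.2, -0.4]
gripper_width: 0.0001
grasp_force: 0.0
```

```bash
python3 - <<'E'
from h import *
im=save("wrist","w5");s=bot.capture("side")
cv2.imwrite("pics/m5.png",np.hstack([cv2.resize(im[200:440,160:480],(400,300)),cv2.resize(s[140:440,200:600],(400,300))])[:,:,::-1])
E
```

```text
(no output)
```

View pics/m5.png

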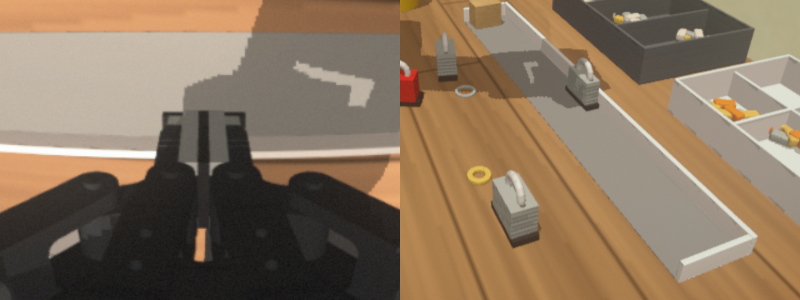

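The slim lock is upright against the back wall, the other two are undisturbed, and the robot is clear of everything.

```bash
python3 -c "
from plant import bot
print(bot.close_job())"
```

```text
the job is handed in; nothing more can be done
None
```

The middle padlock is the slim one (the pinch read 19.3 mm; I didn't need to pinch the other two): I slid it upright against the tray's back wall, let go and handed the job in at about 15 s; no verdict came back.

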